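Seat the pipe flange and hold the punch on its centre mark

TASK

A new mug rack is going up in the darts corner: set the black iron pipe flange flat, hub up, fully down in the recess of the teak board that matches its round shape, and let go of it. Then take the centre punch out of its wooden block and hold it upright with its nose down the flange's bore on the cross marked at the bottom, pressing lightly so that its spring nose is about half pushed in, and finish while still holding it there like that. Leave the spirit level, tape measure, glass mug and screwdriver where they are.

Things in the scene. Friction and masses are not known exactly. Their poses are not given: they have to be found in the camera images.
- board: worn teak backing board fixed to the table, 110 (x) x 220 (y) x 25 mm high, at any yaw. Origin: centre of its underside; z up. Two recesses in its top, each 66 mm wide and 6 mm deep with a flat floor: a round one (diameter 66) centred at y = +48 mm and a square one (66 x 66) centred at y = -48 mm, on its own y axis
- spot (a point): centre of the round recess's floor, 19 mm above the table, marked with a black cross of 16 mm; same axes as the board
- square_recess (a point): centre of the square recess's floor, 19 mm above the table (not the place for the flange, though it would drop in)
- flange: loose black iron pipe flange, 0.2 kg, lying flat hub up: disc of diameter 60 mm and 6 mm thick, on it a central hub of diameter 36 mm that rises to 26 mm above the underside; a bore of diameter 20 mm runs right through. Small dark screw holes on the disc are only for show. Origin: centre of the underside; z along the bore, up. Easily gripped across the hub
- block: light wooden block fixed to the table, 60 x 60 x 62 mm high, with a vertical hole of diameter 20 mm right through its centre. Origin: centre of its underside
- punch: loose spring-nosed centre punch, 0.17 kg, 150 mm long, hung upright in the block's hole by its brass collar. Origin: end of the nose when fully out (6 mm above the table at the start); z up the tool. Nose: rod, diameter 7 mm, 0 to 40 mm; shaft: cylinder, diameter 16 mm, 40 to 150 mm, top brass; collar: diameter 29 mm, 56 to 62 mm. Lift it straight up 60 mm or more
- nose (a joint): how far the punch's nose is pushed into its body, m: 0 fully out (at the start), 0.012 fully in. Spring: about 2 N to start moving, 400 N/m more, about 7 N at the end of its travel
- punch_tip (a point): end of the punch's nose (moves with the nose)
- level: to be left alone: brass-edged wooden spirit level, 262 x 24 x 50 mm high, standing on its edge. Origin: centre of the underside
- tape: to be left alone: steel tape measure in a case of 65 x 38 x 62 mm high. Origin: centre of the underside
- mug: to be left alone: glass mug, diameter 86 mm, 115 mm high, handle at its +y. Origin: centre of the underside
- screwdriver: to be left alone: screwdriver 200 mm long with a wooden handle, lying on the table
Mind the look-alikes: they are no part of the job. There is more than one size of the flange; the one meant has the size given above. Several things look just like the block: the one meant starts farthest from the robot's base.

How it is judged:
On the way, in this order (a step that is already met when the one before it is completed fails the run):
1. the flange lies flat and fully down in the round recess, let go (horizontal distance between flange and spot below 0.006 m and z of flange in the frame of spot between -0.002 and 0.002 m and angle between flange's own z axis and vertical below 0.06 rad and contact force between the fingers and flange below 0.1 N and linear speed of flange below 0.02 m/s), for 0.2 s.
2. the punch is lifted clear of its block by the fingers (contact force between the fingers and punch above 1 N and contact force between punch and block below 0.1 N and z of punch in the frame of block above 0.055 m), for 0.1 s.
At the end, for the whole second after the job is handed in: Flange flat (0.06 rad), down within 2 mm and within 6 mm of the round recess's centre, untouched by the fingers; the fingers hold the punch at rest, upright within 0.1 rad, nose on the board within 8 mm of the cross, pushed in 2 to 10 mm, with 1 to 12 N (horizontal distance between flange and spot below 0.006 m and z of flange in the frame of spot between -0.002 and 0.002 m and angle between flange's own z axis and vertical below 0.06 rad and horizontal distance between punch_tip and spot below 0.008 m and z of punch_tip in the frame of spot below 0.003 m and angle between punch's own z axis and vertical below 0.1 rad and value of joint nose between 0.002 and 0.01 m and contact force between punch and board between 1 and 12 N and contact force between the fingers and punch above 1 N and contact force between the fingers and flange below 0.1 N and linear speed of punch below 0.02 m/s); the arm keeps its last pose, push and grip.
It fails at once if the level is disturbed (moved over 30 mm) (distance of level from where it was at the start of the episode above 0.03 m).
It fails at once if the tape is disturbed (moved over 30 mm) (distance of tape from where it was at the start of the episode above 0.03 m).
It fails at once if the mug is disturbed (moved over 30 mm) (distance of mug from where it was at the start of the episode above 0.03 m).
It fails at once if the screwdriver is disturbed (moved over 30 mm) (distance of screwdriver from where it was at the start of the episode above 0.03 m).
It fails at once if the punch is rammed into the board (over 40 N) (contact force between punch and board above 40 N).
It also fails if it takes over 53 s, if anything falls off the work surface, if the arm or the gripper's body presses on something with over 40 N, if the wrist force passes 120 N, or if a joint passes its speed limit or range.

ROBOT

A 7-joint arm with a two-finger parallel gripper is mounted at the origin on the work surface. World frame = base frame: x ahead of the robot, y to its left, z up, the work surface at z = 0. Lengths are in m, angles in rad, forces in N, time in s.
With the tool pointing down it reaches from about 0.425 to 0.925 m from the base axis. Payload 6.8 kg.
Tool frame: the origin (TCP) lies on the front face of the gripper's body, between the roots of the fingers; the fingertips stand 73 mm ahead of it and the grasp point (between the pads) lies 54 mm ahead of it (env.nose_length is the distance from the TCP to the fingertips, in m); z points along the fingers, y is the line along which they close (so a half turn about z gives the same grasp; the last joint's range is limited). The gripper opens to 85 mm and grips with 20 to 120 N. Pads are 22 mm wide; open, the fingers measure 114 mm over their backs; the gripper's body (76 mm by 85 mm) begins 54 mm behind the grasp point. The pads swing forward as they close: fully open they stand 13 mm farther back than shut.
Start: joints at [-1.277, 0.477, 0.022, 1.555, -0.011, 1.109, -0.083], TCP at [0.264, 0.621, 0.304] pointing down, gripper open.
Joint ranges: [-2.96, 2.96], [-0.34, 2.1], [-1.41, 1.46], [0.24, 2.44], [-1.37, 4.51], [0.17, 1.92], [-2.96, 2.96]. Speed limits (rad/s): [2.39, 2.39, 3.14, 3.14, 3.14, 3.14, 3.14].

INTERFACE

Orientations are given as a unit quaternion [w, x, y, z].
In Python, from cell import env, kin, camera, calibration, job gives the robot as it stands. The module is installed in compiled form; this text tells all that it offers. Calls block until the motion is done:
- env.reach(position, orientation): joint-space move of the TCP to a pose.
- env.movel(position, velocity=0.15, rot=None, stop_force=None): straight line of the TCP; rot=None keeps the orientation; velocity is the mean speed in m/s. With stop_force (N) it stops when the force on the tool has changed by that much, and returns True; else False.
- env.goto_joints(angles): joint-space move.
- env.grip(opening, f_grip=None): finger opening in m; f_grip is the grip in N (None keeps the last); returns when the fingers have stopped.
- env.dwell(seconds).
- kin.inverse_kinematics(position, orientation): joint angles nearest the present ones, or None.
- env.get_state(): the state.
- camera(name): name is "side" or "top"; returns (picture, depth): 420x560x3 uint8, blue, green, red; 420x560 float32, m along the optical axis (not along the pixel's ray), 0 where there is no reading.
- calibration(name): a dict with "fx", "fy", "cx", "cy" (pixels), "k1" (the pictures are not rectified: a ray, as slopes to the right and down, at radius r is drawn at 1 + k1 r^2 times it, then the intrinsics apply), "rvec" (rotation vector, rad) and "tvec" (3), from world to camera coordinates, as OpenCV has them. Camera axes: x right, y down, z forward; pixel columns grow to the right and rows downward; lengths in m; the calibration is good to about 2 mm. A picture is of the moment at which its call begins. calibration takes no time and is no camera call.
A pose or a line that the arm cannot do raises env.PlanningError and nothing moves.
- job.job_done(): hands the job in; it is judged then, once.
The state is a dict: "time": time; "qpos": joint angles; "joint_velocities": joint speeds; "joint_torque": joint torques, N m; "tcp_pos": TCP position; "orientation": TCP orientation; "force": force on the tool from outside, world axes, zero at the start; "torque": the same for the moment, N m; "opening": finger opening in m; "gripper_force": force on a finger pad.
Only numpy, scipy, OpenCV 4.12 (cv2) and the standard library are available. Lean on these libraries where they do the work, as an engineer would, in place of code of your own. Each camera call takes 0.05 s, during which the arm holds its last target. There are 200 camera calls.

## Working session

There is one attempt and no reset: what is moved stays moved. The work goes in short steps, each a Python script; the robot and the scene stay as the last script left them, time stands still between calls to the robot, and variables do not carry over. Pictures are saved under pics/ and viewed, at most 10 in all, crops included, and the job is handed in when it is done.

```bash
mkdir -p pics
cat > h.py <<'E'
import numpy as np, cv2
from cell import env, kin, camera, calibration, job
def cam(n):
    c=calibration(n); R=cv2.Rodrigues(np.array(c["rvec"],float))[0]; t=np.array(c["tvec"],float).ravel()
    K=np.array([[c["fx"],0,c["cx"]],[0,c["fy"],c["cy"]],[0,0,1.]]); return K,np.array([c["k1"],0,0,0,0.]),R,t
def ray(n,px):
    K,d,R,t=cam(n); u=cv2.undistortPoints(np.array(px,float).reshape(-1,1,2),K,d).reshape(-1,2)
    return -R.T@t,(R.T@np.c_[u,np.ones(len(u))].T).T
def at_z(n,px,z):
    o,r=ray(n,px); z=np.broadcast_to(z,len(r)); return o+r*((z-o[2])/r[:,2])[:,None]
def cloud(n,D):
    h,w=D.shape; vv,uu=np.mgrid[:h,:w]; o,r=ray(n,np.c_[uu.ravel(),vv.ravel()])
    P=(o+r*D.reshape(-1,1)); P[D.ravel()<=0]=np.nan; return P.reshape(h,w,3)
def proj(n,P):
    K,d,R,t=cam(n); return cv2.projectPoints(np.array(P,float).reshape(-1,1,3),cv2.Rodrigues(R)[0],t,K,d)[0].reshape(-1,2)
E
python3 - <<'E'
from h import *
for n in("top","side"):
    p,D=camera(n); cv2.imwrite(f"pics/{n}.png",p); np.savez(f"{n}.npz",p=p,D=D)
    K,d,R,t=cam(n); print(n,K.ravel().round(1),d[0],(-R.T@t).round(3),R[2].round(2),(D>0).mean())
print(env.get_state())
E
```

```text
top [388.    0.  280.5   0.  388.  205.2   0.    0.    1. ] -0.014298007065475104 [0.474 0.031 0.946] [ 0.14  0.01 -0.99] 0.9960671768707483
side [528.4   0.  276.7   0.  528.4 208.1   0.    0.    1. ] -0.19376229648168017 [ 0.491 -0.749  1.031] [ 0.1   0.61 -0.78] 0.9959948979591837
{'time': 0.1, 'qpos': array([-1.2770772 ,  0.47773149,  0.02233595,  1.55634779, -0.01148864,
        1.10931323, -0.08309882]), 'joint_velocities': array([ 2.71930937e-04, -2.72616387e-03,  2.33899523e-04, -3.22297663e-03,
        2.95763483e-05,  2.02449350e-04, -1.47286575e-03]), 'joint_torque': array([ 4.18201045e-03, -5.97761178e+01,  1.61365706e+00, -2.81955439e+01,
        1.28280313e-02,  5.05113218e-03,  2.19318895e-05]), 'tcp_pos': array([0.26382604, 0.62085301, 0.30301531]), 'orientation': array([-1.02998133e-04,  1.99544797e-01,  9.79888348e-01, -8.29483872e-04]), 'force': array([-0.04598559,  0.37544159,  0.70513413]), 'torque': array([ 0.04252113, -0.00391265, -0.03383111]), 'gripper_force': 0.0, 'opening': 0.08535118706878925}
```

View pics/top.png

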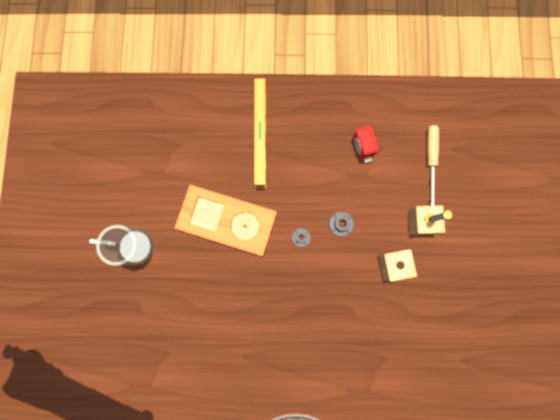

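View pics/side.png

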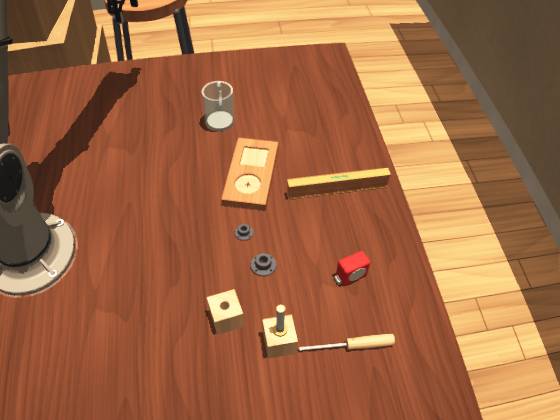

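Top view: mug (122,246), board (226,220) with round recess at (245,227) and square one at (207,214), level (260,134), tape (367,143), screwdriver (433,165). The side view agrees.
The flange candidates are (301,237), smaller, and (342,224), larger. The block candidates are (400,265), empty, and (430,219), which is farther from the base and holds the punch. I'll measure the sizes and check them in a crop.

```bash
cat > m.py <<'E'
from h import *
from scipy.ndimage import label
S={n:np.load(n+".npz") for n in("top","side")}
for n in S:
    P=cloud(n,S[n]["D"]); z=P[...,2]
    print(n,"table z",np.nanmedian(z[150:300,150:300]).round(4))
    m=(z>.0035)&(P[...,0]>.35)&(P[...,0]<.95)&(abs(P[...,1])<.6); L,k=label(m)
    for i in range(1,k+1):
        q=P[L==i]
        if len(q)<60: continue
        v,u=np.where(L==i); (c,s,a)=cv2.minAreaRect(q[:,:2].astype(np.float32)*1000)
        print(len(q),"px",u.mean().round(0),v.mean().round(0),"rect c",np.round(c,1),np.round(s,1),round(a,1),"zmax",np.percentile(q[:,2],[50,98]).round(4))
def crop(n,u,v,w,h): return cv2.resize(S[n]["p"][v:v+h,u:u+w],(400,300),interpolation=cv2.INTER_CUBIC)
cv2.imwrite("pics/crop.png",np.vstack([np.hstack([crop("top",280,185,100,75),crop("top",370,195,100,75)]),np.hstack([crop("side",210,210,100,75),crop("side",200,280,100,75)])]))
E
python3 m.py
```

```text
top table z 0.0019
1191 px 260.0 133.0 rect c [789.6 100.4] [287.7  32.9] 1.3 zmax [0.0512 0.0547]
1576 px 429.0 197.0 rect c [ 674.8 -326.4] [107.9 281.2] 86.3 zmax [0.0545 0.157 ]
652 px 365.0 144.0 rect c [ 759.6 -158.6] [57.6 91. ] 82.0 zmax [0.0613 0.0662]
4283 px 226.0 220.0 rect c [567.  178.3] [233.7 118.8] 72.8 zmax [0.0252 0.0293]
444 px 341.0 224.0 rect c [ 559.8 -105. ] [59.8 60.9] 15.6 zmax [0.0085 0.0294]
1868 px 123.0 246.0 rect c [500.5 417.7] [128.9 109.3] 49.2 zmax [0.0716 0.1174]
243 px 301.0 238.0 rect c [524.6  -5.9] [42.7 46.3] 45.6 zmax [0.0068 0.0228]
921 px 397.0 266.0 rect c [ 462.9 -238.4] [69.6 85.9] 12.9 zmax [0.0628 0.0663]
side table z 0.0016
1478 px 218.0 105.0 rect c [501.4 466.6] [104.2 245.8] 1.5 zmax [0.0778 0.1181]
3034 px 250.0 174.0 rect c [565.8 187.1] [254.7 122.7] 75.4 zmax [0.024  0.0295]
1967 px 338.0 183.0 rect c [790.6 116.9] [287.7  73.5] 2.4 zmax [0.0406 0.0541]
195 px 243.0 232.0 rect c [526.5  -6.1] [44.4 44.2] 32.1 zmax [0.0102 0.0224]
838 px 352.0 268.0 rect c [ 764.1 -143.8] [111.   63.6] 27.5 zmax [0.0574 0.0658]
442 px 263.0 264.0 rect c [ 561.5 -103.2] [58.3 59. ] 14.7 zmax [0.0098 0.03  ]
1160 px 225.0 311.0 rect c [ 464.9 -210.8] [66.1 98.3] 12.4 zmax [0.061 0.066]
1327 px 279.0 334.0 rect c [ 573.8 -280.9] [72.4 98.5] 1.2 zmax [0.0625 0.1567]
724 px 362.0 342.0 rect c [ 711.7 -320.5] [ 38.7 205.8] 87.1 zmax [0.0222 0.0287]
```

View pics/crop.png

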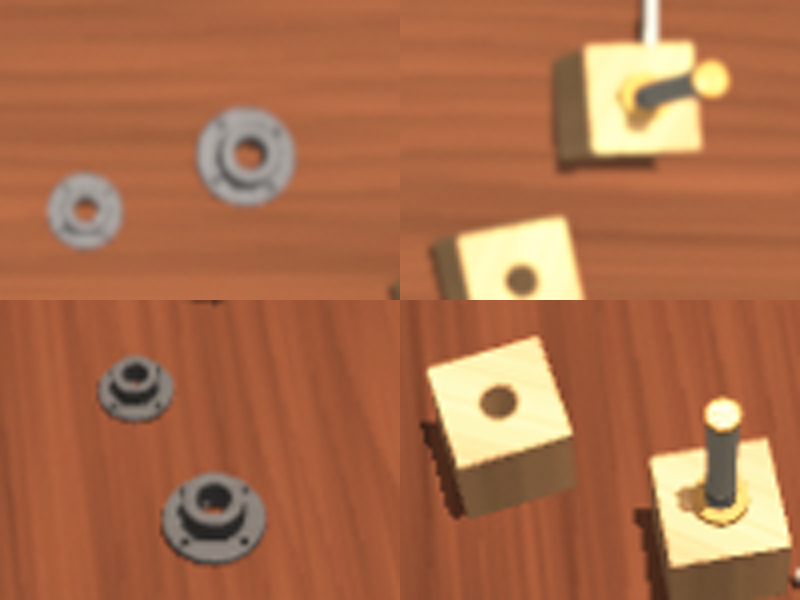

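The crop shows the larger flange at top (342,224), disc ≈60 mm, which matches the size given. The small one is about 44 mm. The block with the punch at (430,219) is 0.65 m from the base and the empty one 0.52 m, so I'll use the block with the punch. Next I'll measure precisely by triangulating from the two views.

```bash
cat > m2.py <<'E'
from h import *
from scipy.ndimage import label
S={n:np.load(n+".npz") for n in("top","side")}
def tri(a,b):
    o1,r1=ray("top",a); o2,r2=ray("side",b); r1,r2=r1[0],r2[0]
    s=np.linalg.lstsq(np.c_[r1,-r2],o2-o1,rcond=None)[0]; p,q=o1+s[0]*r1,o2+s[1]*r2
    return (p+q)/2,np.linalg.norm(p-q)
def circ(uv,n,z):
    q=at_z(n,uv,z)[:,:2]; return cv2.minEnclosingCircle(q.astype(np.float32)*1000)
C={}
for n in S:
    P=cloud(n,S[n]["D"]); x,y,z=np.moveaxis(P,-1,0); img=S[n]["p"]
    b=.0025
    near=lambda cx,cy,r:np.hypot(x-cx,y-cy)<r
    for name,m,zz in(("hub",near(.561,-.104,.035)&(z>.022),.026),("disc",near(.561,-.104,.04)&(z>.0045)&(z<.015),.006),("punch",near(.575,-.305,.05)&(z>.148),.15),("blk",near(.575,-.31,.06)&(z>.055)&(z<.0665),.062),("board",near(.567,.178,.14)&(z>.0245)&(z<.033),.025)):
        v,u=np.where(m); uv=np.c_[u,v]; q=at_z(n,uv,zz)[:,:2].astype(np.float32)*1000
        (c,r),mr=cv2.minEnclosingCircle(q),cv2.minAreaRect(q)
        C[n,name]=proj(n,[[c[0]/1e3,c[1]/1e3,zz]])[0] 
        print(n,name,len(u),"circ",np.round(c,1),round(r,1),"rect",np.round(mr[0],1),np.round(mr[1],1),round(mr[2],1),"z",np.median(z[m]).round(4),"cloudxy",(np.nanmean(P[m],0)*1e3).round(1))
    # pale recess floors by colour inside the board top
    v,u=np.where(near(.567,.178,.12)&(img[...,0]>105)); print(n,'pale',len(u))
    mm=np.zeros(z.shape,np.uint8); mm[v,u]=1; mm=cv2.morphologyEx(mm,cv2.MORPH_CLOSE,np.ones((3,3))); L,k=label(mm)
    for i in range(1,k+1):
        v,u=np.where(L==i)
        if len(u)<120: continue
        q=at_z(n,np.c_[u,v],.019)[:,:2].astype(np.float32)*1000; c,r=cv2.minEnclosingCircle(q)
        print("  pale",len(u),u.mean().round(1),v.mean().round(1),"circ",np.round(c,1),round(r,1),"rect",np.round(cv2.minAreaRect(q)[0],1),np.round(cv2.minAreaRect(q)[1],1))
for k in("hub","punch"): print(k,tri(C["top",k],C["side",k]))
def crop(n,u,v,w,h): return cv2.resize(S[n]["p"][v:v+h,u:u+w],(400,300),interpolation=cv2.INTER_NEAREST)
cv2.imwrite("pics/crop2.png",np.hstack([crop("top",225,208,40,30),crop("side",228,169,40,30)]))
E
python3 m2.py
```

```text
top hub 129 circ [ 560.2 -103.4] 17.9 rect [ 560.7 -103.2] [33.4 33.4] 1.0 z 0.0271 cloudxy [ 560.3 -103.1   27.1]
top disc 299 circ [ 561.3 -103.7] 39.4 rect [ 558.9 -105.6] [63.1 69.7] 37.7 z 0.0075 cloudxy [ 558.2 -102.2    7.6]
top punch 63 circ [ 569.7 -300.8] 9.8 rect [ 570.2 -300.4] [14.5 18.8] 1.0 z 0.157 cloudxy [ 569.  -298.4  156.7]
top blk 536 circ [ 568.8 -297.9] 43.2 rect [ 569.  -298.3] [60.2 63.5] 3.2 z 0.0634 cloudxy [ 567.8 -295.4   63.3]
top board 2500 circ [566.1 174.3] 122.7 rect [589.  167.7] [220.6 163.1] 73.7 z 0.0266 cloudxy [562.5 170.9  26.7]
top pale 4096
  pale 4095 225.5 219.7 circ [565.9 177.1] 118.9 rect [565.2 176.1] [220.4 108.8]
side hub 122 circ [ 561.2 -103.3] 17.9 rect [ 560.7 -104.4] [32.2 33.9] 82.4 z 0.0268 cloudxy [ 561.2 -104.8   26.8]
side disc 288 circ [ 560.9 -104.5] 39.5 rect [ 556.9 -106.3] [69.8 74.3] 56.8 z 0.0076 cloudxy [ 559.1 -110.1    7.9]
side punch 74 circ [ 570.6 -296.9] 10.1 rect [ 570.6 -296.9] [18.8 14.9] 82.0 z 0.156 cloudxy [ 569.9 -299.4  155.4]
side blk 677 circ [ 570.6 -299.7] 42.9 rect [ 570.6 -300. ] [61.5 64.1] 2.8 z 0.0627 cloudxy [ 570.  -303.1   62.5]
side board 1406 circ [576.1 171.5] 127.2 rect [598.8 165.1] [223.4 182.9] 73.8 z 0.0264 cloudxy [563.5 163.   26.7]
side pale 2362
  pale 2480 250.4 171.2 circ [565.1 183.6] 119.3 rect [565.9 183.1] [218.3 107.4]
hub (array([ 0.56067048, -0.10337684,  0.02612206]), np.float64(0.0010359983827104688))
punch (array([ 0.5697127 , -0.2990872 ,  0.15408684]), np.float64(0.0010714851500885536))
```

View pics/crop2.png

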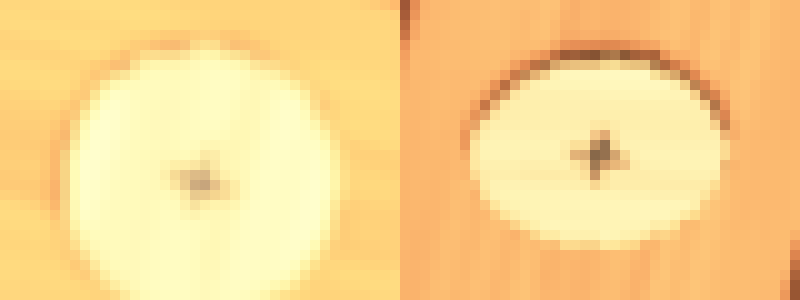

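The recess picture shows the cross at top ≈(244.6,225.8) and side ≈(247.6,184.2). I'll triangulate it and pick the flange.

```bash
cat >> h.py <<'E'
Q=np.array([0,0,1.,0])
def tri(a,b):
    o1,r1=ray("top",a); o2,r2=ray("side",b); r1,r2=r1[0],r2[0]
    s=np.linalg.lstsq(np.c_[r1,-r2],o2-o1,rcond=None)[0]; p,q=o1+s[0]*r1,o2+s[1]*r2
    return (p+q)/2,np.linalg.norm(p-q)
def st():
    s=env.get_state(); print("t",round(s["time"],2),"tcp",s["tcp_pos"].round(4),"F",s["force"].round(2),"open",round(s["opening"],4),"gf",round(float(s["gripper_force"]),1)); return s
SPOT,_e=tri([244.6,225.8],[247.6,184.2])
E
python3 - <<'E'
from h import *
print("spot",SPOT.round(4),_e.round(4))
F=np.array([.5607,-.1035])
for p in([*F,.2],[*SPOT[:2],.2],[.5700,-.299,.27],[*SPOT[:2],.27]):print(kin.inverse_kinematics(p,Q))
env.reach([*F,.2],Q); env.grip(.06,40); env.movel([*F,.081],.12); st()
env.grip(.03,40); st()
env.movel([*F,.15],.12); st()
for n in("top","side"):
    p,D=camera(n); np.savez(n+"2.npz",p=p,D=D); cv2.imwrite(f"pics/{n}2.png",p)
a,b=[cv2.resize(cv2.imread(f"pics/{n}2.png")[v:v+150,u:u+200],(400,300)) for n,u,v in(("top",240,150),("side",160,190))]
cv2.imwrite("pics/g.png",np.hstack([a,b]))
E
```

```text
Traceback (most recent call last):
NameError: name '_e' is not defined
```

Run:
```python
from h import *
print("spot",SPOT.round(4))
F=np.array([.5607,-.1035])
for p in([*F,.2],[*SPOT[:2],.2],[.5700,-.299,.27],[*SPOT[:2],.27]):print(np.round(kin.inverse_kinematics(p,Q),2))
env.reach([*F,.2],Q); env.grip(.06,40); env.movel([*F,.081],.12); st()
env.grip(.03,40); st()
env.movel([*F,.15],.12); st()
for n in("top","side"):
    p,D=camera(n); np.savez(n+"2.npz",p=p,D=D); cv2.imwrite(f"pics/{n}2.png",p)
a,b=[cv2.resize(cv2.imread(f"pics/{n}2.png")[v:v+150,u:u+200],(400,300)) for n,u,v in(("top",240,150),("side",160,190))]
cv2.imwrite("pics/g.png",np.hstack([a,b]))
```

```text
spot [0.5511 0.1287 0.0216]
[-0.31  0.47  0.49  1.93 -0.3   0.82  1.92]
[-0.5   0.43  0.21  1.93 -0.12  0.8   1.34]
[-0.18  0.58  0.83  1.71 -0.48  1.07  2.38]
[-0.53  0.34  0.24  1.87 -0.1   0.95  1.32]
t 4.4 tcp [ 0.5612 -0.1037  0.0817] F [-0.44 -0.38  0.18] open 0.0604 gf 0.0
t 4.75 tcp [ 0.5612 -0.1035  0.082 ] F [-1.06  0.46  5.66] open 0.0341 gf 39.6
t 5.47 tcp [ 0.5603 -0.1033  0.1495] F [-0.41  0.49 -1.07] open 0.0337 gf 39.9
```

View pics/g.png

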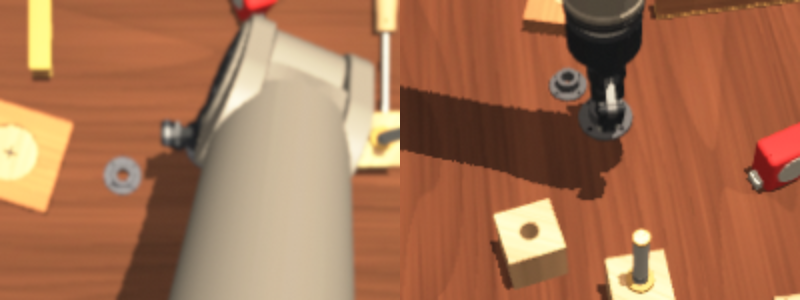

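The side view shows the flange hanging from the fingers at (262,249), lifted and level, with the small one untouched. Now I'll place it.

Run:
```python
from h import *
t,s=at_z("top",[[244.6,225.8]],.019)[0],at_z("side",[[247.6,184.2]],.019)[0]; T=((t+s)/2)[:2]; print(t,s,T)
env.movel([*T,.15],.15)
env.movel([*T,.112],.1); st()
print(env.movel([*T,.097],.02,stop_force=6)); st()
```

```text
[0.55056133 0.12898766 0.019     ] [0.55199506 0.13107456 0.019     ] [0.55127819 0.13003111]
t 7.82 tcp [0.5513 0.1297 0.1118] F [ 0.05 -0.73 -0.94] open 0.0338 gf 39.9
True
t 8.39 tcp [0.5513 0.1301 0.101 ] F [-0.22  0.14  6.01] open 0.0337 gf 40.6
```

The contact height of 0.101 matches a seated flange. I'll release it, go to the punch and check on the way.

Run:
```python
from h import *
x,y,z=env.get_state()["tcp_pos"]
env.grip(.06); env.dwell(.3); env.movel([x,y,.2],.15)
P=[.5700,-.299]
env.movel([.57,-.25,.28],.2); env.movel([*P,.28],.15); st()
for n in("top","side"):
    p,D=camera(n); np.savez(n+"3.npz",p=p,D=D); cv2.imwrite(f"pics/{n}3.png",p)
a,b=[cv2.resize(cv2.imread(f"pics/{n}3.png")[v:v+60,u:u+80],(400,300),interpolation=cv2.INTER_CUBIC) for n,u,v in(("top",205,190),("side",210,150))]
cv2.imwrite("pics/f.png",np.hstack([a,b]))
for n in("top","side"):
    C=cloud(n,np.load(n+"3.npz")["D"]); m=(np.hypot(C[...,0]-.551,C[...,1]-.13)<.045)&(C[...,2]>.036)
    v,u=np.where(m); q=at_z(n,np.c_[u,v],.045)[:,:2].astype(np.float32)*1e3; print(n,len(u),cv2.minEnclosingCircle(q),np.median(C[m][:,2]))
```

```text
t 12.45 tcp [ 0.57   -0.2986  0.2798] F [ 0.32  0.66 -0.67] open 0.0599 gf 0.0
top 136 ((549.7276000976562, 129.18064880371094), 18.039125442504883) 0.04595944640172961Traceback (most recent call last):
  File "<stdin>", line 12, in <module>
  File "h.py", line 10, in at_z
    o,r=ray(n,px); z=np.broadcast_to(z,len(r)); return o+r*((z-o[2])/r[:,2])[:,None]
        ~~~^^^^^^
  File "h.py", line 7, in ray
    K,d,R,t=cam(n); u=cv2.undistortPoints(np.array(px,float).reshape(-1,1,2),K,d).reshape(-1,2)
                      ~~~~~~~~~~~~~~~~~~~^^^^^^^^^^^^^^^^^^^^^^^^^^^^^^^^^^^^^^^^
cv2.error: OpenCV(4.12.0) /io/opencv/modules/calib3d/src/undistort.dispatch.cpp:347: error: (-215:Assertion failed) CV_IS_MAT(_src) && CV_IS_MAT(_dst) && (_src->rows == 1 || _src->cols == 1) && (_dst->rows == 1 || _dst->cols == 1) && _src->cols + _src->rows - 1 == _dst->rows + _dst->cols - 1 && (CV_MAT_TYPE(_src->type) == CV_32FC2 || CV_MAT_TYPE(_src->type) == CV_64FC2) && (CV_MAT_TYPE(_dst->type) == CV_32FC2 || CV_MAT_TYPE(_dst->type) == CV_64FC2) in function 'cvUndistortPointsInternal'
```

View pics/f.png

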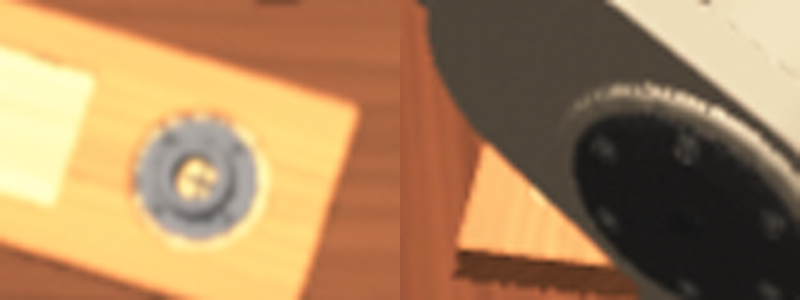

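In the top view the flange sits in the round recess at top px ≈(244,226), with the cross visible in the bore. The hub top at 0.046 confirms it is seated. Next is the punch.

Run:
```python
from h import *
P=[.5700,-.299]
env.movel([*P,.176],.12); st()
env.grip(.01,60); s=st(); P=s["tcp_pos"][:2]
env.movel([*P,.285],.12); st(); env.dwell(.2)
env.movel([.551,.06,.285],.15); st()
for n in("top","side"):
    p,D=camera(n); np.savez(n+"4.npz",p=p,D=D); cv2.imwrite(f"pics/{n}4.png",p)
a,b=[cv2.resize(cv2.imread(f"pics/{n}4.png")[v:v+90,u:u+120],(400,300),interpolation=cv2.INTER_CUBIC) for n,u,v in(("top",205,175),("side",200,140))]
cv2.imwrite("pics/p.png",np.hstack([a,b]))
```

```text
t 13.57 tcp [ 0.5704 -0.2993  0.1768] F [-1.29  0.08  0.58] open 0.0599 gf 0.0
t 14.04 tcp [ 0.5703 -0.299   0.1765] F [-1.45  0.87  3.35] open 0.0148 gf 58.3
t 15.1 tcp [ 0.5699 -0.2986  0.284 ] F [ 0.29  0.47 -1.23] open 0.0146 gf 58.4
t 17.85 tcp [0.551  0.0593 0.285 ] F [ 0.35  0.3  -1.38] open 0.0145 gf 58.4
```

View pics/p.png

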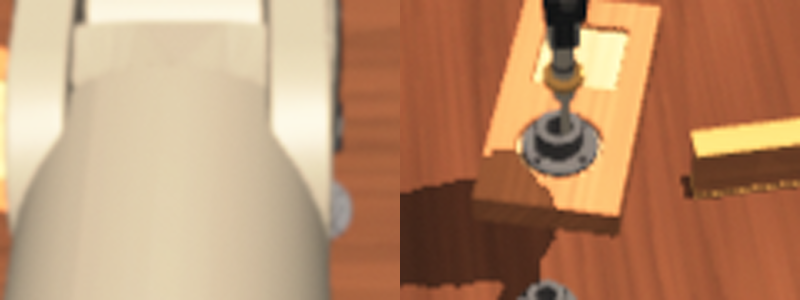

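The side view shows the punch held upright, nose tip ≈(249.5,179.6), and the flange seated with its bore at ≈(248.3,178). I'll check the tip's offset, then lower it.

Run:
```python
from h import *
C=cloud("side",np.load("side4.npz")["D"])
tip=at_z("side",[[249.5,179.6]],.1145)[0]; print("tip",tip.round(4))
m=(np.hypot(C[...,0]-.551,C[...,1]-.13)<.03)&(C[...,2]>.036)&(C[...,2]<.056); v,u=np.where(m)
print("hub side",cv2.minEnclosingCircle(at_z("side",np.c_[u,v],.045)[:,:2].astype(np.float32)*1e3))
dx=tip[0]-.551; print("dx",dx)
T=np.array([.5510,.1300])
env.movel([*T,.285],.1); env.movel([*T,.205],.1); env.dwell(.2); s=st(); z0=s["tcp_pos"][2]
hit=env.movel([*T,.181],.015,stop_force=1.8); st(); print(hit)
```

```text
tip [0.5521 0.0615 0.1145]
hub side ((550.5579833984375, 124.33329010009766), 22.322364807128906)
dx 0.0010939145022633712
t 19.95 tcp [0.5513 0.1301 0.2056] F [-0.1   0.48 -1.53] open 0.0147 gf 58.4
t 21.02 tcp [0.5508 0.13   0.1877] F [1.27 0.99 0.42] open 0.0147 gf 58.6
True
```

Run:
```python
from h import *
T=[.5510,.1300]
for z in(.1855,.1835):
    env.movel([*T,z],.02); env.dwell(.5); st()
p,D=camera("side"); np.savez("side5.npz",p=p,D=D)
cv2.imwrite("pics/end.png",cv2.resize(p[130:220,190:310],(800,600),interpolation=cv2.INTER_CUBIC))
```

```text
t 21.77 tcp [0.5511 0.13   0.1856] F [0.18 0.53 1.59] open 0.0149 gf 58.7
t 22.52 tcp [0.551  0.1301 0.1835] F [0.38 0.18 2.12] open 0.0148 gf 58.8
```

View pics/end.png

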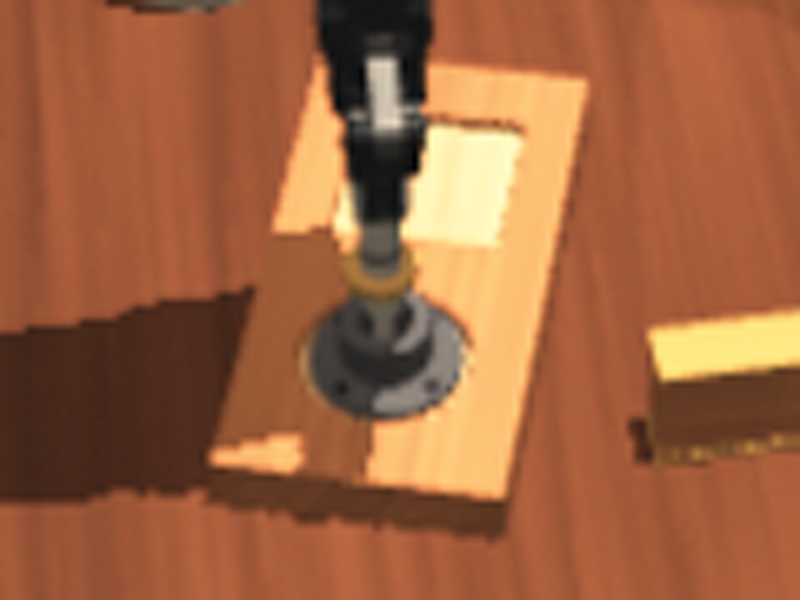

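The view shows the punch upright with its nose in the flange's bore at about (385,310) in the crop. The flange is seated and the fingers are well clear of it. The push is about 3.6 N, with the nose in by about 4 to 6 mm.

```bash
python3 -c "
from h import *
print(job.job_done())"
```

```text
the job is handed in; nothing more can be done
None
```

I handed the job in with the flange seated in the round recess and let go, and the punch held upright in its bore on the cross, pressing at about 3.6 N with the nose in by an estimated 4 to 6 mm. No verdict was returned.

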